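Hold the weighted tin drum heavy side down

ROBOT

A 6-joint arm with a two-finger parallel gripper is mounted at the origin on the work surface. World frame = base frame: x ahead of the robot, y to its left, z up, the work surface at z = 0. Lengths are in mm, angles in rad, forces in N, time in s.
With the tool pointing down it reaches from about 300 to 775 mm from the base axis. Payload 14.6 kg.
Tool frame: the origin (TCP) lies where the fingers leave the gripper's body, on its centre line; the fingertips stand 97 mm ahead of it and the grasp point (between the pads) lies ahead of it (grip_depth is the z of the grasp point in the tool frame, in mm); z points along the fingers, y is the line along which they close (so a half turn about z gives the same grasp; the last joint's range is limited). The gripper opens to 94 mm and grips with 3 to 60 N. Pads are 16 mm wide; open, the fingers measure 119 mm over their backs; the gripper's body (75 mm by 177 mm) begins 78 mm behind the grasp point.
Start: joints at [1.209, 0.3, 1.521, -0, 1.321, -0.067], TCP at [159.799, 526.264, 302.646] pointing down, gripper open.
Joint ranges: [-3.03, 3.03], [-0.79, 2.21], [0.23, 2.52], [-1.04, 4.18], [0, 3.07], [-2.55, 2.55]. Speed limits (rad/s): [2.22, 2.22, 2.57, 3.14, 3.14, 3.14].

INTERFACE

Orientations are given as [roll, pitch, yaw] about the fixed x, y, z axes, in that order (R = Rz(yaw) Ry(pitch) Rx(roll)).
In Python, from cell import read_state, camera, sign_off, regions_of, spot_point, grip_depth gives the robot as it stands. The module is installed in compiled form; this text tells all that it offers.
- The arm moves only by the tool send_rows, never from a script. Its argument "series" is a list of rows, each a list of 3 entries, a list of its own where there are three numbers: the shift along the world's x, y, z in mm, then the turn about the world's z in degrees, then the closure, from -1 (fully open) to 1 (shut), so that 0 is half open. A call has 1 to 12 rows; each row shifts and turns the commanded pose from where the row before left it; what a row does not reach is not made up. A row lasts 1/10 s, in which the tool goes at most 50 mm and 8.59 degrees, less where a joint would pass 70% of its speed; a pose out of reach is approached as far as the arm can. A call is refused whole if a number of a shift passes 50 or a number of a turn 8.59, either way. A call with a gripper value outside its range is refused whole. The fingers move at their own pace and stop on an object; "squeeze" is the grip in N (left out, the last holds). Time passes only in rows, so rows that do not move let the fingers close. It gives the time, the measured TCP pose, the force, the opening and the grip force at its end, in the units of the state.
- read_state(): the state, without advancing time (a new reading comes with each control period).
- camera(name): name is "side" or "top" or "wrist"; returns a dict with "color" (384x512x3 uint8, blue, green, red), "fx", "fy", "cx", "cy" (pixels), "camera_from_world" (4x4, takes a point from world to camera coordinates). Camera axes: x right, y down, z forward; pixel columns grow to the right and rows downward; lengths in mm; the calibration is good to about 2 mm. A picture is of the moment at which its call begins. There is no depth.
- sign_off(): hands the job in; it is judged then, once.
Trained networks look in a picture, given as the dict that the camera call returned (one of the last four; its "shot" number tells which), for a name from the list of things; names that differ only in an ending like _2 or _b are one class to them, and where a whole thing is asked for, a point or a joint stands for the part that bears it (a point fixed in the world has none). Each returns a list of dicts, best first, with "confidence" (0 to 1); they miss things now and then, are a little off and sometimes report something else, mostly with a low value. They report only what shows in the picture. A call takes as long as a camera call. They do not tell look-alikes from the thing itself.
- regions_of(thing, picture): "mask" (384x512 bool, what is visible of it).
- spot_point(thing, picture): "point" ([x, y, z] in mm, in the coordinates of the camera as it stood for that picture, good to about 4 mm: a listed point, or the origin of a listed thing).
The state is a dict: "clock": time; "joints": joint angles; "qd": joint speeds; "effort": joint torques, N m; "eef_pos": TCP position; "eef_rot": TCP orientation; "wrist_force": force on the tool from outside, world axes, zero at the start; "moment": the same for the moment, N m; "finger_gap": finger opening in mm; "finger_force": force on a finger pad.
Only numpy, scipy, OpenCV 4.12 (cv2) and the standard library are available. Lean on these libraries where they do the work, as an engineer would, in place of code of your own. Each camera call takes 0.05 s, during which the arm holds its last target. There are 200 camera calls.

TASK

One of the two tin drums on the bench was handed in together with the teal tea cup, which stands right beside its stand on the side away from the robot. Turn that drum by its pegs to feel where its hidden weight sits, then bring the heavy side straight down and hold it there, finishing while you still grip one of its pegs with the drum at rest. Do not touch the other drum, and leave the cup, piggy bank, hammer and wand where they are.

Things in the scene. Friction and masses are not known exactly. Their poses are not given: they have to be found in the camera images.
- tea_cup_center (a point): teal plastic tea cup, 68 mm across the rim, 55 mm tall, with a small handle, standing loose; this point is its centre, half-way up. It stands about 145 mm from the middle of the stand of the drum to be tested, on the side away from the robot; the other stand is over 250 mm away
- red_stand: red drum's fixed wooden trestle: base 130 (x) x 170 (y) x 16 mm, two uprights 171 mm tall, 50 mm wide, 14 mm thick, centred 52 mm either side of the drum's middle along x. Origin under its middle on the bench; its -x side roughly faces the robot, its x axis runs along the drum's level axle, 150 mm above the bench
- red_drum: red tin toy drum, 110 mm across (116 at the brass rims), 76 mm wide, turning on its axle either way without end. Origin on the axle, mid-width; x along the axle as the stand's x; z points out along the white peg. A lead weight hidden inside makes one side heavy; which side differs every time and has nothing to do with peg colours. At the start it is never heavy side down
- red_white_peg (a point): white peg of the red drum, pinch point 86 mm from the axle. Six such round pegs, 16 mm thick, stick out radially at mid-width from the rim to 110 mm from the axle. From the white peg on, every 60 degrees counter-clockwise about the drum's +x (from its z towards its -y): yellow, orange, green, purple, black
- red_axle_mid (a point): middle of the red drum's axle, a dry, stiff one. Let go with the heavy side within about 44 degrees (37 to 52) of straight down or straight up, the drum stays put; let go in between, it rolls by itself, within 2 s, the heavy side sinking to about 44 (37 to 52) degrees short of down. Turning takes up to 2.5 N at a peg, most while the heavy side rises
- blue_stand: blue drum's fixed wooden trestle: base 130 (x) x 170 (y) x 16 mm, two uprights 171 mm tall, 50 mm wide, 14 mm thick, centred 52 mm either side of the drum's middle along x. Origin under its middle on the bench; its -x side roughly faces the robot, its x axis runs along the drum's level axle, 150 mm above the bench
- blue_drum: blue tin toy drum, 110 mm across (116 at the brass rims), 76 mm wide, turning on its axle either way without end. Origin on the axle, mid-width; x along the axle as the stand's x; z points out along the white peg. A lead weight hidden inside makes one side heavy; which side differs every time and has nothing to do with peg colours. At the start it is never heavy side down
- blue_white_peg (a point): white peg of the blue drum, pinch point 86 mm from the axle. Six such round pegs, 16 mm thick, stick out radially at mid-width from the rim to 110 mm from the axle. From the white peg on, every 60 degrees counter-clockwise about the drum's +x (from its z towards its -y): yellow, orange, green, purple, black
- blue_axle_mid (a point): middle of the blue drum's axle, a dry, stiff one. Let go with the heavy side within about 44 degrees (37 to 52) of straight down or straight up, the drum stays put; let go in between, it rolls by itself, within 2 s, the heavy side sinking to about 44 (37 to 52) degrees short of down. Turning takes up to 2.5 N at a peg, most while the heavy side rises
- piggy_bank_center (a point): brown ceramic piggy bank, about 100 mm long, 72 mm wide, 80 mm tall, loose, beside the drum that is not to be touched; its centre, half-way up
- toy_hammer_center (a point): wooden toy hammer lying on the bench, 165 mm long, red head 65 mm wide and 40 mm thick; point mid-length, 20 mm up
- wand_center (a point): pink plastic wand with a flower-shaped end, lying on the bench, about 190 mm long, 12 mm thick; point mid-length
Things that resemble listed ones, but are neither listed nor needed, are in the scene too. Of the things that look like the part that bears tea_cup_center, the middle-sized one is meant.

How it is judged:
By the outcome, as a careful person would: the job done as asked, in the order asked, and still so for the second after the job is handed in, while the arm keeps its last pose, push and grip.
It also fails if it takes over 58 s, if anything falls off the work surface, if the arm or the gripper's body presses on something with over 40 N, if the wrist force passes 120 N, or if a joint passes its speed limit or range.

## Working session

There is one attempt and no reset: what is moved stays moved. The work goes in short steps, Python scripts to look and compute and a tool call to move; the robot and the scene stay as the last step left them, time stands still between calls to the robot, and variables do not carry over. Pictures are saved under pics/ and viewed, at most 10 in all, crops included, and the job is handed in when it is done.

Besides the shell and the picture viewer there is one more tool, called after "Call:" as name([rows], argument=value, ...), one row to a line, values as JSON. send_rows: Moves the arm, as the interface text tells. Its arguments: {"type":"object","properties":{"series":{"type":"array"},"squeeze":{"type":"number"}},"required":["series"]}

```bash
mkdir -p pics; cat > h.py <<'E'
import numpy as np, cv2
from cell import *
def w(p,c):
    M=np.linalg.inv(c["camera_from_world"]); return (M@np.r_[p,1])[:3]
def px(P,c):
    q=c["camera_from_world"]@np.r_[P,1]; return np.array([c["fx"]*q[0]/q[2]+c["cx"],c["fy"]*q[1]/q[2]+c["cy"]])
E
python3 - <<'E'
from h import *
s=read_state();print(s["clock"],s["eef_rot"],s["finger_gap"],grip_depth)
ims=[]
for n in ["side","top"]:
    c=camera(n);ims.append(c["color"])
    for t in ["tea_cup_center","red_stand","blue_stand","red_axle_mid","blue_axle_mid","red_white_peg","blue_white_peg","piggy_bank_center","toy_hammer_center","wand_center"]:
        for r in spot_point(t,c)[:4]: 
            P=w(r["point"],c);print(n,t,round(r["confidence"],2),P.round(),px(P,c).round())
cv2.imwrite("pics/a.png",cv2.resize(np.vstack(ims),(800,1200))[:600]);cv2.imwrite("pics/b.png",cv2.resize(ims[1],(800,600)))
E
```

```text
0.0 [-3.14039199e+00 -5.56906972e-05  2.84676981e+00] 94.3803791260458 78.39999999999999
side tea_cup_center 0.87 [662. 184.  27.] [243. 187.]
side tea_cup_center 0.75 [734. 344.  38.] [252. 151.]
side tea_cup_center 0.57 [781. 138.  19.] [286. 192.]
side red_stand 0.91 [514. 185.  -2.] [194. 203.]
side blue_stand 0.66 [ 582. -221.    0.] [251. 307.]
side blue_stand 0.61 [ 504. -379.    5.] [234. 374.]
side red_axle_mid 0.78 [519. 187. 150.] [191. 160.]
side red_axle_mid 0.55 [ 724. -196.   41.] [306. 276.]
side red_axle_mid 0.25 [500. 405.  19.] [178. 156.]
side blue_axle_mid 0.98 [ 578. -221.  155.] [249. 263.]
side red_white_peg 0.67 [521. 262. 189.] [187. 134.]
side blue_white_peg 0.76 [ 584. -250.   64.] [255. 299.]
side blue_white_peg 0.71 [ 504. -382.    5.] [234. 375.]
side piggy_bank_center 0.97 [ 725. -193.   40.] [306. 275.]
side piggy_bank_center 0.67 [519. 185. 153.] [192. 160.]
side piggy_bank_center 0.56 [517. 182.   0.] [195. 203.]
side toy_hammer_center 0.43 [500. 410.  19.] [178. 155.]
side wand_center 0.85 [ 503. -381.    9.] [234. 374.]
top tea_cup_center 0.81 [735. 349.  39.] [141. 177.]
top tea_cup_center 0.69 [660. 191.  26.] [192. 197.]
top tea_cup_center 0.56 [781. 144.  18.] [204. 160.]
top tea_cup_center 0.37 [ 584. -218.   -3.] [319. 211.]
top red_stand 0.61 [518. 185.  -0.] [197. 241.]
top blue_stand 0.66 [ 584. -219.   -1.] [320. 210.]
top red_axle_mid 0.87 [517. 185. 147.] [190. 238.]
top blue_axle_mid 0.96 [ 582. -221.  147.] [329. 203.]
top red_white_peg 0.66 [518. 222. 224.] [171. 236.]
top piggy_bank_center 0.86 [ 731. -189.   40.] [307. 164.]
top toy_hammer_center 0.97 [506. 412.  19.] [124. 251.]
top toy_hammer_center 0.59 [ 583. -217.  150.] [327. 202.]
top wand_center 0.93 [ 500. -378.    7.] [372. 232.]
```

View pics/a.png

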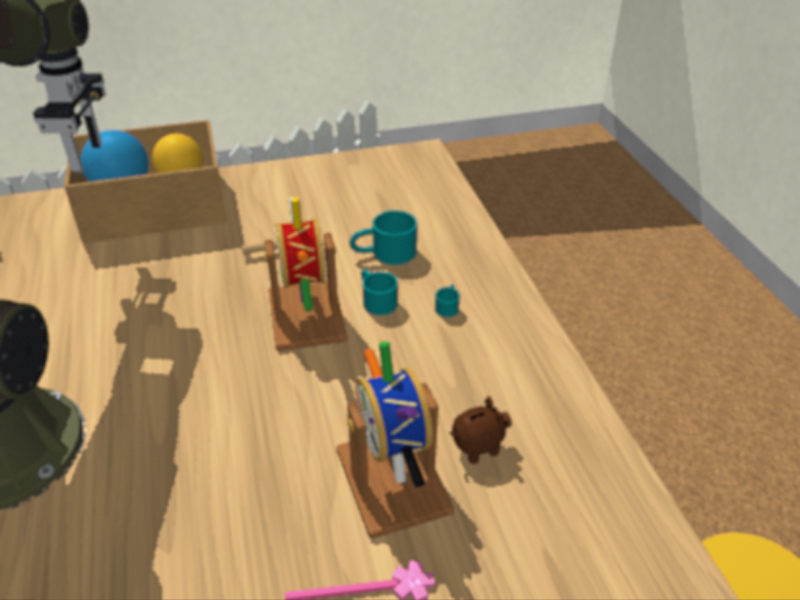

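View pics/b.png

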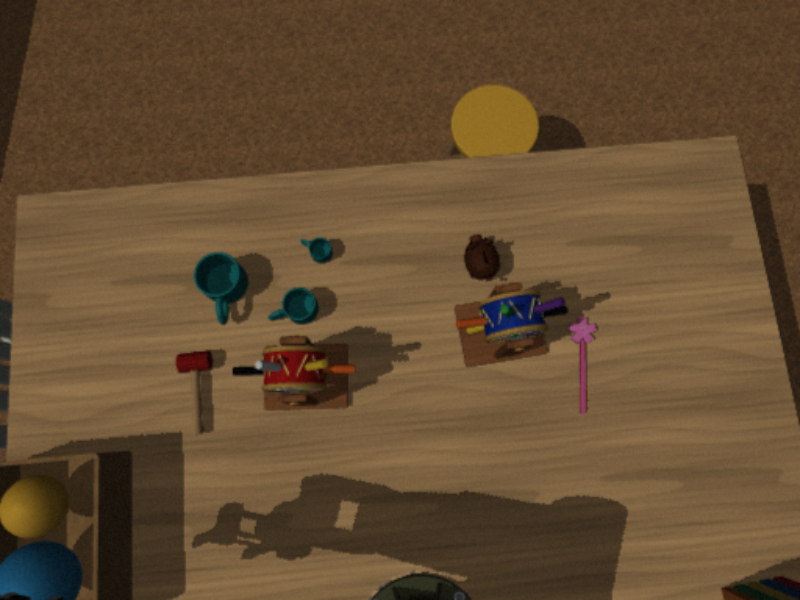

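Pictures show: the teal cups are the big one at top px (141,177), the middle one at (192,197) and the small one at (204,160). The middle cup, at about (661,188), is 144 mm beyond the red stand at (517,185). The brown piggy bank stands by the blue drum. So the drum to test is red. I'll check this in one close crop with the model overlaid.

```bash
cat >> h.py <<'E'
def model(c,C,yaw,th):
    """overlay; th: white peg angle (rad) about +x from up toward -y"""
    im=c["color"].copy(); R=cv2.Rodrigues(np.array([0,0,yaw]))[0]
    f=lambda p: tuple(int(v) for v in px(R@np.array(p,float)+np.r_[C,0],c).round())
    col=[(255,255,255),(0,255,255),(0,140,255),(0,255,0),(255,0,200),(90,90,90)]
    for i in range(6):
        t=th+i*np.pi/3; cv2.circle(im,f([0,-105*np.sin(t),150+105*np.cos(t)]),2,col[i],-1)
    b=[f([x,y,16]) for x,y in [(-65,-85),(65,-85),(65,85),(-65,85)]]
    cv2.polylines(im,[np.array(b)],True,(255,255,0),1)
    for s in(-1,1):
        q=[f([s*x,y,171]) for x,y in [(45,-25),(59,-25),(59,25),(45,25)]]; cv2.polylines(im,[np.array(q)],True,(0,255,0),1)
    return im
E
python3 - <<'E'
from h import *
a=[]
for n,(u,v) in [("top",(190,210)),("side",(215,180))]:
    c=camera(n); im=model(c,(517,185.5),0,np.radians(-29)); a+=[cv2.resize(im[v-70:v+70,u-65:u+65],(400,430),interpolation=cv2.INTER_CUBIC)]
cv2.imwrite("pics/c.png",np.hstack(a))
E
```

```text
Traceback (most recent call last):
  File "h.py", line 9, in model
    im=c["color"].copy(); R=cv2.Rodrigues(np.array([0,0,yaw]))[0]
                            ~~~~~~~~~~~~~^^^^^^^^^^^^^^^^^^^^^
cv2.error: OpenCV(4.12.0) /io/opencv/modules/calib3d/src/calibration_base.cpp:151: error: (-210:Unsupported format or combination of formats) The matrices must have 32f or 64f data type in function 'Rodrigues'
```

```bash
sed -i 's/np.array(\[0,0,yaw\])/np.array([0,0,float(yaw)])/' h.py
python3 - <<'E'
from h import *
a=[]
for n,(u,v) in [("top",(190,210)),("side",(215,180))]:
    c=camera(n); im=model(c,(517,185.5),0,np.radians(-29)); a+=[cv2.resize(im[v-70:v+70,u-65:u+65],(400,430),interpolation=cv2.INTER_CUBIC)]
cv2.imwrite("pics/c.png",np.hstack(a))
E
```

```text
(no output)
```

View pics/c.png

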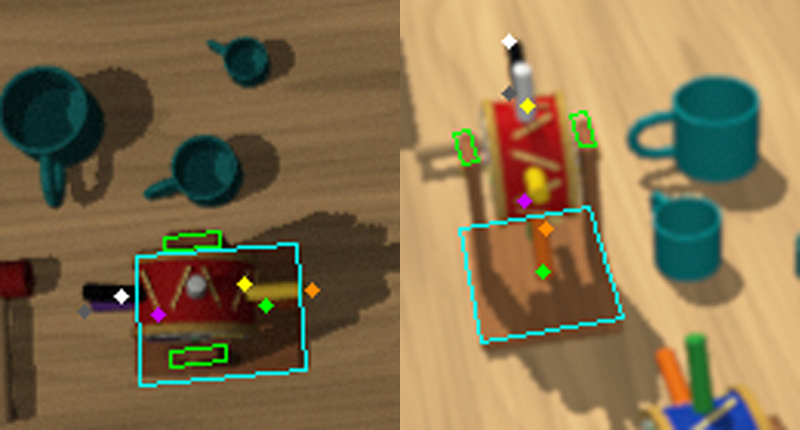

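The crop shows the middle cup (crop px 205,170) directly beyond the red stand, and the base overlay fits with yaw about 0. The red drum has rolled: its white peg, at crop px (196,287), now points nearly straight up. It was released off balance and its heavy side is sinking toward -y, which is a useful clue. Now I'll move above it.

Call:
send_rows([
  [[34,-35,10],-8.1,-1],
  [[34,-35,10],-8.1,-1],
  [[34,-35,10],-8.1,-1],
  [[34,-35,10],-8.1,-1],
  [[34,-35,10],-8.1,-1],
  [[34,-35,10],-8.1,-1],
  [[34,-35,10],-8.1,-1],
  [[34,-35,10],-8.1,-1],
  [[34,-35,10],-8.2,-1],
  [[34,-26,10],0,-1],
  [[0,0,0],0,-1],
  [[0,0,0],0,-1],
])

```text
clock: 2.45
eef_pos: [500.0, 184.9, 402.3]
eef_rot: [-3.141, 0.0, 1.571]
wrist_force: [0.3, 0.7, 0.2]
finger_gap: 94.1
finger_force: 0.0
```

```bash
python3 - <<'E'
from h import *
s=read_state();print(s["clock"],s["eef_pos"],s["eef_rot"],s["wrist_force"],s["moment"])
a=[]
for n in ["wrist","side","top"]:
    c=camera(n)
    for t in ["red_axle_mid","red_white_peg","red_stand","red_drum"]:
        for r in spot_point(t,c)[:2]: print(n,t,round(r["confidence"],2),w(r["point"],c).round(1))
    im=model(c,(517,185.5),0,0.)
    a.append(im)
M=[cv2.resize(a[0],(533,400)),cv2.resize(a[1][110:250,150:243],(266,400))]
cv2.imwrite("pics/d.png",np.hstack(M))
E
```

```text
2.45 [500.00930118 184.8784669  402.27423802] [-3.14099198e+00  1.46112786e-05  1.57140108e+00] [0.32165769 0.6531573  0.15715847] [-0.10929996  0.04130075  0.03452362]
wrist red_white_peg 0.79 [522.  174.6 231.7]
wrist red_drum 0.74 [515.  188.8 151.1]
side red_axle_mid 0.7 [518.3 188.1 147. ]
side red_axle_mid 0.63 [517.2 168.7 233.8]
side red_white_peg 0.75 [516.9 170.  232.7]
side red_stand 0.81 [515.3 181.7  -3.1]
side red_stand 0.38 [ 578.7 -219.3    1.1]
side red_drum 0.69 [519.8 183.7 143.8]
top red_axle_mid 0.64 [517.  187.7 149.7]
top red_white_peg 0.69 [518.9 173.7 233.1]
top red_white_peg 0.66 [ 585.5 -218.7    0.8]
top red_stand 0.79 [520.7 188.4   1.6]
top red_stand 0.43 [ 729.7 -193.6   42.1]
top red_drum 0.57 [518.1 187.  152.8]
```

View pics/d.png

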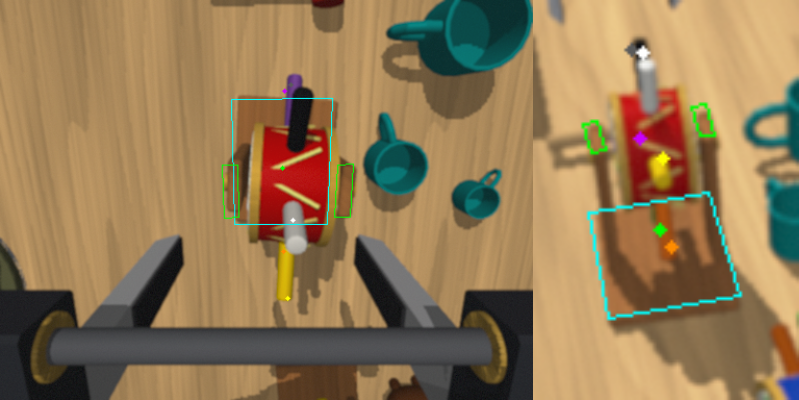

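The wrist view shows the white peg tip at px (297,245), yellow (286,297), black (303,93) and purple (294,78) in the scaled picture. I'll fit the drum pose to these.

```bash
python3 - <<'E'
from h import *
from scipy.optimize import least_squares
c=camera("wrist")
obs={0:(297,245),1:(286,296),5:(303,93),4:(294,79)}
def res(p):
    x,y,yaw,th=p;R=cv2.Rodrigues(np.array([0,0,yaw]))[0];o=[]
    for i,q in obs.items():
        t=th+i*np.pi/3;o+=list(px(R@np.array([0,-108*np.sin(t),150+108*np.cos(t)])+[x,y,0],c)-np.array(q)/1.041)
    return o
r=least_squares(res,[517,186,0,.15]);print(r.x,np.degrees(r.x[2:]),np.round(r.fun,1))
print(c["fx"],-c["camera_from_world"][:3,:3].T@c["camera_from_world"][:3,3])
P=[w(q["point"],c) for q in spot_point("red_white_peg",c)[:1]];print(P)
n=regions_of("red_drum",c)[0]["mask"];print(cv2.minAreaRect(np.argwhere(n)[:,::-1].astype(np.float32)))
cv2.imwrite("pics/e.png",cv2.resize(model(c,r.x[:2],r.x[2],r.x[3])[60:310,190:370],(576,600*4//3*1)[:1]+(600,),interpolation=cv2.INTER_CUBIC))
E
```

```text
[ 5.21018849e+02  1.87161104e+02 -4.53294489e-02  1.77146663e-01] [-2.59718611 10.14975615] [ 0.3 -0.8 -0.3  1.3 -0.2  0.9  0.1 -1.2]
336.91413091123667 [500.1330968  260.82950556 484.80603754]
[array([520.1444859 , 175.47393095, 235.24269851])]Traceback (most recent call last):
  File "<stdin>", line 13, in <module>
IndexError: list index out of range
```

Call:
send_rows([
  [[5,-3,-22],-0.7,-1],
  [[5,-3,-22],-0.7,-1],
  [[5,-3,-22],-0.6,-1],
  [[4,-4,-23],-0.6,-1],
  [[0,0,0],0,-1],
  [[0,0,0],0,-1],
], squeeze=15)

```text
clock: 3.95
eef_pos: [518.9, 172.3, 314.3]
eef_rot: [-3.142, -0.0, 1.527]
wrist_force: [-0.0, 0.5, 1.1]
finger_gap: 93.6
finger_force: 0.0
```

Call:
send_rows([
  [[0,0,0],0,1],
  [[0,0,0],0,1],
  [[0,0,0],0,1],
  [[0,0,0],0,1],
  [[0,0,0],0,1],
  [[0,0,0],0,1],
  [[0,0,0],0,1],
  [[0,0,0],0,1],
], squeeze=15)

```text
clock: 4.75
eef_pos: [518.8, 172.2, 313.6]
eef_rot: [-3.141, 0.0, 1.527]
wrist_force: [-1.0, -0.1, -0.0]
finger_gap: 33.4
finger_force: 0.0
```

```bash
python3 - <<'E'
from h import *
s=read_state()
for k in ["clock","eef_pos","eef_rot","wrist_force","moment","finger_gap","finger_force"]: print(k,np.round(s[k],3))
for n in ["side","top"]:
    c=camera(n)
    for t in ["red_white_peg","red_axle_mid"]:
        for r in spot_point(t,c)[:1]: print(n,t,round(r["confidence"],2),w(r["point"],c).round(1))
# planned path, white angle in deg -> TCP
prev=None
for d in [10,0,-10,-20,-30,-40,-50]+list(range(-40,80,10)):
    t=np.radians(d);y=-86*np.sin(t);P=np.array([519.7+.045*y,187+y,228.4+86*np.cos(t)])
    print(d,P.round(1),(None if prev is None else (P-prev).round(1)));prev=P
E
```

```text
clock 4.75
eef_pos [518.789 172.242 313.617]
eef_rot [-3.141  0.     1.527]
wrist_force [-1.022 -0.118 -0.016]
moment [-0.041  0.067 -0.048]
finger_gap 33.359
finger_force 0.0
side red_white_peg 0.74 [513.9 170.3 233.4]
side red_axle_mid 0.94 [520.8 185.  146.9]
10 [519.  172.1 313.1] None
0 [519.7 187.  314.4] [ 0.7 14.9  1.3]
-10 [520.4 201.9 313.1] [ 0.7 14.9 -1.3]
-20 [521.  216.4 309.2] [ 0.7 14.5 -3.9]
-30 [521.6 230.  302.9] [ 0.6 13.6 -6.3]
-40 [522.2 242.3 294.3] [ 0.6 12.3 -8.6]
-50 [522.7 252.9 283.7] [  0.5  10.6 -10.6]
-40 [522.2 242.3 294.3] [ -0.5 -10.6  10.6]
-30 [521.6 230.  302.9] [ -0.6 -12.3   8.6]
-20 [521.  216.4 309.2] [ -0.6 -13.6   6.3]
-10 [520.4 201.9 313.1] [ -0.7 -14.5   3.9]
0 [519.7 187.  314.4] [ -0.7 -14.9   1.3]
10 [519.  172.1 313.1] [ -0.7 -14.9  -1.3]
20 [518.4 157.6 309.2] [ -0.7 -14.5  -3.9]
30 [517.8 144.  302.9] [ -0.6 -13.6  -6.3]
40 [517.2 131.7 294.3] [ -0.6 -12.3  -8.6]
50 [516.7 121.1 283.7] [ -0.5 -10.6 -10.6]
60 [516.3 112.5 271.4] [ -0.4  -8.6 -12.3]
70 [516.1 106.2 257.8] [ -0.3  -6.3 -13.6]
```

Call:
send_rows([
  [[0,0,0],0,1],
  [[0,0,0],0,1],
  [[0,0,0],0,1],
  [[0,0,0],0,1],
  [[0,0,0],0,1],
])

```text
clock: 5.55
eef_pos: [519.1, 172.2, 313.7]
eef_rot: [3.141, -0.0, 1.527]
wrist_force: [5.2, 0.3, -2.1]
finger_gap: 15.7
finger_force: 15.0
```

```bash
python3 - <<'E'
from h import *
for i in range(6):
    s=read_state(); print(round(s["clock"],2),np.round(s["eef_pos"],1),np.round(s["wrist_force"],2),np.round(s["moment"],3),round(s["finger_gap"],1),round(s["finger_force"],1)); camera("top")
E
```

```text
5.55 [519.1 172.2 313.7] [ 5.23  0.35 -2.14] [-0.038 -1.016 -0.052] 15.7 15.0
5.6 [519.1 172.2 313.7] [ 5.    0.39 -1.97] [-0.041 -0.998 -0.014] 15.9 15.0
5.65 [519.1 172.2 313.7] [ 5.21 -0.19 -2.72] [-0.056 -0.964  0.003] 15.9 15.0
5.7 [519.1 172.2 313.7] [ 4.77  0.11 -2.46] [-0.017 -0.99  -0.   ] 15.7 15.0
5.75 [519.1 172.2 313.7] [ 4.72  0.27 -2.73] [-0.063 -1.     0.01 ] 15.5 15.0
5.8 [519.1 172.2 313.7] [ 5.65  0.47 -1.96] [-0.039 -1.006 -0.007] 15.7 15.0
```

```bash
cat > rd.py <<'E'
from h import *
import json
o=[]
for i in range(5):
    s=read_state(); o.append([s["clock"],*s["eef_pos"],*s["wrist_force"],*s["moment"],s["finger_gap"]])
    if i<4: camera("top")
json.dump(o,open("log.jsonl","a"));open("log.jsonl","a").write("\n")
m=np.mean(o,0);print(m.round(2))
E
echo ok
```

```text
ok
```

Call:
send_rows([
  [[1,7,1],0,1],
  [[0.5,8,0],0,1],
  [[0.5,7.5,-0.3],0,1],
  [[0,7.5,-1],0,1],
])

```text
clock: 6.25
eef_pos: [520.8, 203.0, 313.8]
eef_rot: [3.141, 0.0, 1.528]
wrist_force: [1.0, -2.8, 3.1]
finger_gap: 15.5
finger_force: 15.0
```

```bash
python3 rd.py
```

```text
[ 6.3500e+00  5.2083e+02  2.0324e+02  3.1369e+02  1.9000e-01 -2.5000e-01
  4.6100e+00 -2.0000e-01 -1.0000e-02  1.0000e-02  1.5480e+01]
```

Call:
send_rows([
  [[0.3,7.5,-1.6],0,1],
  [[0.4,7,-2.3],0,1],
  [[0.3,7,-2.9],0,1],
  [[0.3,6.6,-3.4],0,1],
])

```text
clock: 6.85
eef_pos: [522.4, 231.2, 304.9]
eef_rot: [3.139, -0.003, 1.527]
wrist_force: [-1.9, 4.1, 15.2]
finger_gap: 14.8
finger_force: 15.0
```

```bash
python3 rd.py
```

```text
[ 6.9500e+00  5.2233e+02  2.3146e+02  3.0455e+02 -1.1000e-01  5.0200e+00
  1.2400e+01  5.5000e-01  8.0000e-02  1.0000e-02  1.4470e+01]
```

Call:
send_rows([
  [[0,1,1.7],0,1],
])

```text
clock: 7.15
eef_pos: [522.2, 231.4, 304.9]
eef_rot: [3.141, -0.0, 1.527]
wrist_force: [4.8, -2.3, -7.4]
finger_gap: 14.7
finger_force: 15.0
```

```bash
python3 rd.py
```

```text
[ 7.2500e+00  5.2225e+02  2.3135e+02  3.0480e+02  4.0400e+00 -1.1000e-01
 -2.3000e-01 -9.0000e-02 -5.9000e-01  4.0000e-02  1.4500e+01]
```

Call:
send_rows([
  [[0.2,-6.3,3.3],0,1],
  [[0,-6.6,2.8],0,1],
  [[0,-6.9,2.0],0,1],
  [[-0.2,-7.2,1.3],0,1],
])

```text
clock: 7.75
eef_pos: [522.0, 203.7, 314.6]
eef_rot: [-3.142, -0.0, 1.527]
wrist_force: [0.4, 0.0, -0.1]
finger_gap: 1.7
finger_force: 0.0
```

```bash
python3 rd.py
```

```text
[ 7.8500e+00  5.2227e+02  2.0370e+02  3.1517e+02 -1.7000e-01 -1.9000e-01
  9.0000e-02 -7.0000e-02  7.0000e-02  1.0000e-02  6.8000e-01]
```

Call:
send_rows([
  [[-0.3,-7.5,0.9],0,1],
  [[-0.3,-7.6,0.3],0,1],
  [[-0.3,-7.6,-0.3],0,1],
  [[-0.3,-7.5,-0.9],0,1],
])

```text
clock: 8.35
eef_pos: [520.9, 173.4, 314.3]
eef_rot: [3.141, -0.0, 1.527]
wrist_force: [0.1, 1.6, 0.1]
finger_gap: 0.2
finger_force: 0.3
```

```bash
python3 rd.py
```

```text
[ 8.4500e+00  5.2091e+02  1.7336e+02  3.1421e+02  9.0000e-02  2.4000e-01
 -2.1000e-01 -4.0000e-02  6.0000e-02  0.0000e+00  3.6000e-01]
```

Call:
send_rows([
  [[-0.3,-7.4,-1.6],0,1],
  [[-0.3,-7.2,-2.3],0,1],
  [[-0.3,-7.0,-2.9],0,1],
  [[-0.3,-6.8,-3.6],0,1],
])

```text
clock: 8.95
eef_pos: [519.7, 145.1, 303.6]
eef_rot: [-3.142, -0.0, 1.527]
wrist_force: [0.1, 1.5, 0.1]
finger_gap: 0.7
finger_force: 0.5
```

```bash
python3 rd.py
```

```text
[ 9.0500e+00  5.1965e+02  1.4500e+02  3.0343e+02 -1.0000e-02  1.2000e-01
 -1.0000e-01 -1.0000e-02  4.0000e-02 -1.0000e-02  5.2000e-01]
```

The pads slid off the peg: the gap had dropped below 16 mm, so the grip was on the edge of the peg. I'll look before regripping.

```bash
python3 - <<'E'
from h import *
a=[]
for n in ["wrist","side","top"]:
    c=camera(n); a.append(c["color"])
    for t in ["red_axle_mid","red_white_peg"]:
        for r in spot_point(t,c)[:1]: print(n,t,round(r["confidence"],2),w(r["point"],c).round(1))
print(read_state()["clock"])
cv2.imwrite("pics/f.png",np.hstack([cv2.resize(a[0],(533,400)),cv2.resize(a[1][110:250,150:243],(266,400))]))
E
```

```text
side red_axle_mid 0.57 [520.  183.9 150.4]
side red_white_peg 0.86 [513.  120.4 202.5]
top red_axle_mid 0.86 [516.9 185.  147.5]
top red_white_peg 0.51 [513.4 121.1 206.9]
9.6
```

View pics/f.png

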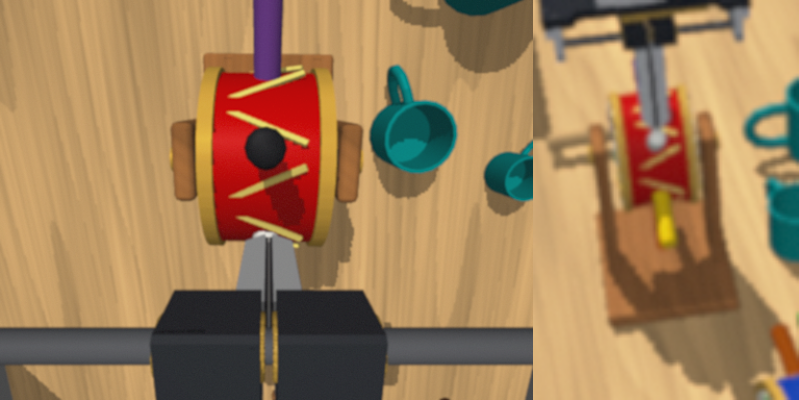

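The drum is now at white ≈ 50°, resting against the closed fingers at scaled px (265,237). I'll regrip there with a firmer squeeze.

Call:
send_rows([
  [[0,0,30],0,1],
  [[0,-6,30],0,-1],
  [[-1.5,-10,0],0,-1],
  [[-1.5,-10,0],0,-1],
  [[0,0,0],0,-1],
  [[0,0,0],0,-1],
  [[0,0,0],0,-1],
  [[0,0,0],0,-1],
], squeeze=50)

```text
clock: 10.4
eef_pos: [516.7, 120.0, 363.4]
eef_rot: [-3.141, 0.0, 1.528]
wrist_force: [0.3, 0.1, 0.3]
finger_gap: 52.8
finger_force: 0.0
```

```bash
python3 - <<'E'
from h import *
s=read_state();print(s["clock"],s["eef_pos"],s["finger_gap"])
a=[]
for n in ["wrist","side","top"]:
    c=camera(n); a.append(c["color"])
    for t in ["red_axle_mid","red_white_peg"]:
        for r in spot_point(t,c)[:1]: print(n,t,round(r["confidence"],2),w(r["point"],c).round(1),px(w(r["point"],c),c).round())
cv2.imwrite("pics/g.png",np.hstack([cv2.resize(a[0],(533,400)),cv2.resize(a[1][110:250,150:243],(266,400))]))
E
```

```text
10.4 [516.70329884 120.00219704 363.41698781] 52.751017075330395
wrist red_white_peg 0.63 [518.3 181.3 149.5] [256. 120.]
side red_axle_mid 0.77 [521.2 184.2 150.9] [192. 161.]
side red_white_peg 0.87 [512.3 119.5 202.5] [191. 159.]
top red_axle_mid 0.55 [519.5 188.3 149.2] [188. 237.]
```

View pics/g.png

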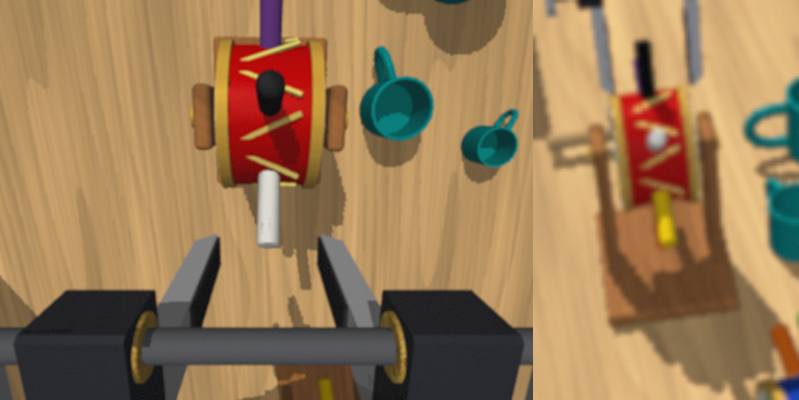

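White is centred between the fingers, with its tip at scaled px (268,241) and black's tip at (270,82). I'll fit the angle.

```bash
python3 - <<'E'
from h import *
from scipy.optimize import least_squares
c=camera("wrist");print(read_state()["eef_pos"])
R=cv2.Rodrigues(np.array([0,0,-.045]))[0]
tip=lambda x,y,t,r=109: R@np.array([0,-r*np.sin(t),150+r*np.cos(t)])+[x,y,0]
f=lambda p: np.r_[px(tip(p[0],p[1],p[2]),c)-np.array([268,240])/1.041, px(tip(p[0],p[1],p[2]-np.pi/3),c)-np.array([270,83])/1.041]
r=least_squares(f,[518,187,.87]);print(r.x,np.degrees(r.x[2]),r.fun)
for R_ in (86,90): print(tip(*r.x,R_)+[0,0,78.4])
E
```

```text
[516.69815017 119.78189936 363.86271723]
[520.5907012  191.24926964   0.90398958] 51.79478785032093 [ 1.03004821e+00 -1.57510083e-03 -7.53228567e-01  9.46652465e-04]
[517.550679   123.73882718 281.58926981]
[517.40928262 120.5988066  284.06318934]
```

Call:
send_rows([
  [[0.5,1,-27],0,-0.2],
  [[0,0,-27],0,-0.2],
  [[0,0,-26],0,-0.2],
  [[0,0,0],0,1],
  [[0,0,0],0,1],
  [[0,0,0],0,1],
  [[0,0,0],0,1],
  [[0,0,0],0,1],
  [[0,0,0],0,1],
  [[0,0,0],0,1],
  [[0,0,0],0,1],
], squeeze=50)

```text
clock: 12.0
eef_pos: [516.8, 120.7, 283.8]
eef_rot: [-3.14, 0.0, 1.527]
wrist_force: [-5.4, -0.3, 2.1]
finger_gap: 14.7
finger_force: 50.0
```

```bash
python3 rd.py
```

```text
[ 1.2100e+01  5.1676e+02  1.2066e+02  2.8384e+02 -5.3100e+00 -1.3400e+00
  2.3400e+00 -2.9000e-01  1.0400e+00 -6.0000e-02  1.4810e+01]
```

Call:
send_rows([
  [[-0.7,-4.5,-6],0,1],
  [[0,-4,-6.4],0,1],
  [[0,-3.5,-6.8],0,1],
])

```text
clock: 12.5
eef_pos: [516.1, 108.5, 265.0]
eef_rot: [-3.141, 0.0, 1.527]
wrist_force: [-7.5, -2.3, 7.9]
finger_gap: 14.9
finger_force: 50.0
```

```bash
python3 rd.py
```

```text
[ 1.2600e+01  5.1607e+02  1.0826e+02  2.6445e+02 -5.4200e+00 -3.1400e+00
  4.5500e+00 -4.1000e-01  1.0600e+00 -6.0000e-02  1.4740e+01]
```

Call:
send_rows([
  [[0,3.5,6.8],0,1],
  [[0,4,6.4],0,1],
  [[0,4.5,6],0,1],
])

```text
clock: 13.0
eef_pos: [516.5, 121.2, 283.8]
eef_rot: [-3.141, -0.0, 1.527]
wrist_force: [3.4, 2.8, -9.7]
finger_gap: 15.1
finger_force: 50.0
```

```bash
python3 rd.py
```

```text
[ 1.3100e+01  5.1651e+02  1.2148e+02  2.8421e+02  5.3000e-01  3.4400e+00
 -5.6900e+00  2.6000e-01 -1.1000e-01 -1.0000e-01  1.4950e+01]
```

Call:
send_rows([
  [[0,5,5.4],0,1],
  [[0,5.5,4.9],0,1],
  [[0.2,5.9,4.4],0,1],
])

```text
clock: 13.5
eef_pos: [517.1, 137.1, 298.6]
eef_rot: [3.141, 0.001, 1.527]
wrist_force: [7.5, -0.2, -11.8]
finger_gap: 15.0
finger_force: 50.0
```

```bash
python3 rd.py
```

```text
[ 1.3600e+01  5.1715e+02  1.3752e+02  2.9888e+02  5.7100e+00  1.6300e+00
 -8.1200e+00 -5.0000e-02 -1.1500e+00 -9.0000e-02  1.5110e+01]
```

Forces at the peg are masked by pad torsion, so I'll use a cleaner feel test. The drum already rolled once to a rest on one side, with white at about 10°. I'll turn it past bottom using the black peg, let it roll back, and take the midpoint of the two rests. First I release white here, where it stays put, and go above black.

Call:
send_rows([
  [[0,0,0],0,-0.2],
  [[0,0,0],0,-0.2],
  [[0,0,0],0,-0.2],
  [[0,0,0],0,-0.2],
  [[0,0,35],0,-0.2],
  [[0,0,35],0,-0.2],
  [[1.5,35,0],0,-0.2],
  [[1.5,35,0],0,-0.2],
  [[0,14,0],0,-0.2],
  [[0,0,0],0,-0.2],
], squeeze=30)

```text
clock: 14.7
eef_pos: [519.5, 222.3, 368.2]
eef_rot: [-3.141, 0.0, 1.529]
wrist_force: [-0.5, 0.7, -0.4]
finger_gap: 56.4
finger_force: 0.0
```

```bash
cat > look.py <<'E'
from h import *
import sys
s=read_state();print(s["clock"],s["eef_pos"].round(1) if hasattr(s["eef_pos"],"round") else s["eef_pos"],s["finger_gap"])
a=[]
for n in ["wrist","side","top"]:
    c=camera(n); a.append(c["color"]); np.savez("cam_%s.npz"%n,**{k:c[k] for k in ["color","fx","fy","cx","cy","camera_from_world"]})
    for t in ["red_axle_mid","red_white_peg"]:
        for r in spot_point(t,c)[:1]: print(n,t,round(r["confidence"],2),w(r["point"],c).round(1))
cv2.imwrite("pics/%s.png"%sys.argv[1],np.hstack([cv2.resize(a[0],(533,400)),cv2.resize(a[1][110:250,150:243],(266,400))]))
E
python3 look.py i
```

```text
14.7 [519.5 222.3 368.2] 56.386776030299956
wrist red_white_peg 0.85 [520.3 137.7 217.4]
side red_axle_mid 0.88 [519.4 184.4 146.2]
side red_white_peg 0.55 [513.7 134.3 218. ]
top red_axle_mid 0.91 [519.4 188.8 146.9]
top red_white_peg 0.82 [512.8 135.9 216.7]
```

View pics/i.png

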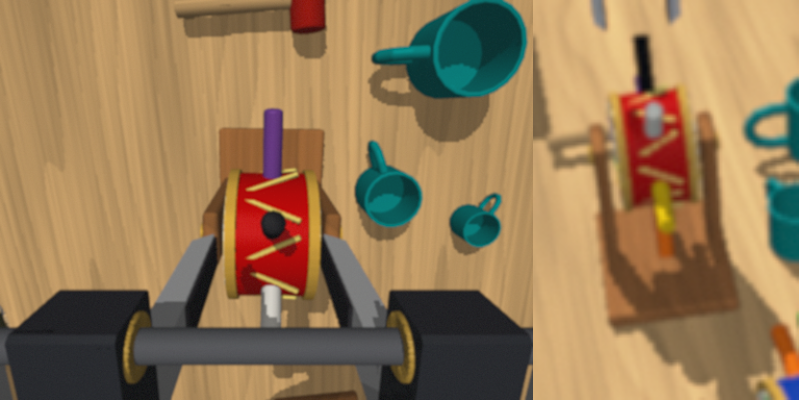

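White is at about 37° and the drum stayed put. Black's tip is at scaled px (274,222), centred between the fingers. Gripping black.

Call:
send_rows([
  [[0,-1.5,-31],0,-0.2],
  [[0,0,-30],0,-0.2],
  [[0,0,0],0,1],
  [[0,0,0],0,1],
  [[0,0,0],0,1],
  [[0,0,0],0,1],
  [[0,0,0],0,1],
  [[0,0,0],0,1],
  [[0,0,0],0,1],
  [[0,0,0],0,1],
], squeeze=40)

```text
clock: 16.15
eef_pos: [521.1, 219.5, 308.6]
eef_rot: [3.136, -0.001, 1.527]
wrist_force: [13.7, 0.2, -0.9]
finger_gap: 15.4
finger_force: 40.0
```

```bash
sed -i 's/range(5)/range(3)/;s/i<4/i<2/' rd.py; python3 rd.py
```

```text
[ 1.6200e+01  5.2107e+02  2.1945e+02  3.0864e+02  1.3880e+01  1.0000e-01
 -7.2000e-01 -7.0000e-02 -2.2000e+00 -1.4000e-01  1.5200e+01]
```

Call:
send_rows([
  [[-0.2,-7.2,2.5],0,1],
  [[-0.2,-7.4,1.9],0,1],
  [[-0.2,-7.6,1.2],0,1],
])

```text
clock: 16.55
eef_pos: [520.1, 197.6, 314.0]
eef_rot: [3.137, -0.002, 1.527]
wrist_force: [10.8, 4.3, -2.7]
finger_gap: 15.1
finger_force: 40.0
```

```bash
python3 rd.py
```

```text
[ 1.6600e+01  5.2012e+02  1.9707e+02  3.1404e+02  9.7300e+00  1.6400e+00
 -2.4400e+00  4.4000e-01 -1.8500e+00 -9.0000e-02  1.5020e+01]
```

Call:
send_rows([
  [[1,-7.5,0.4],0,1],
  [[0.2,-7.6,-0.2],0,1],
  [[-0.2,-7.6,-0.7],0,1],
])

```text
clock: 16.95
eef_pos: [520.1, 174.4, 313.0]
eef_rot: [3.141, -0.0, 1.528]
wrist_force: [-0.2, 0.7, 0.2]
finger_gap: 0.6
finger_force: 0.0
```

```bash
python3 rd.py
```

```text
[ 1.7000e+01  5.2013e+02  1.7397e+02  3.1279e+02 -1.8000e-01 -2.4000e-01
  6.0000e-02 -7.0000e-02  8.0000e-02  3.0000e-02  6.1000e-01]
```

Call:
send_rows([
  [[-0.2,-7.5,-1.4],0,1],
  [[-0.3,-7.3,-2.1],0,1],
  [[-0.3,-7,-2.7],0,1],
])

```text
clock: 17.35
eef_pos: [519.3, 152.3, 306.2]
eef_rot: [-3.142, 0.0, 1.527]
wrist_force: [0.4, -0.5, -0.7]
finger_gap: 1.0
finger_force: 0.0
```

```bash
python3 rd.py
```

```text
[ 1.7400e+01  5.1922e+02  1.5199e+02  3.0599e+02 -1.7000e-01 -6.0000e-01
 -5.2000e-01 -1.0000e-01  8.0000e-02 -4.0000e-02  5.8000e-01]
```

The peg slipped out again while turning, but pushing with closed fingers moves the pegs reliably. I'll push black on to about 76°, lift off, and let the drum roll back.

```bash
python3 - <<'E'
from h import *
for n in ["side","top"]:
    c=camera(n)
    for t in ["red_axle_mid","red_white_peg"]:
        for r in spot_point(t,c)[:1]: print(n,t,round(r["confidence"],2),w(r["point"],c).round(1))
E
```

```text
side red_axle_mid 0.98 [518.9 186.6 150.8]
side red_white_peg 0.59 [515.  120.7 201.7]
top red_axle_mid 0.76 [516.6 185.8 147.6]
top red_white_peg 0.58 [511.7 120.9 202.3]
```

Call:
send_rows([
  [[-0.3,-7.6,-4.4],0,1],
  [[-0.3,-7.6,-4.4],0,1],
  [[-0.3,-7.6,-4.4],0,1],
  [[-0.3,-7.6,-4.4],0,1],
  [[-0.3,-7.6,-4.4],0,1],
  [[-0.3,-7.6,-4.4],0,1],
  [[-0.3,-7.6,-4.6],0,1],
  [[0,0,0],0,1],
])

```text
clock: 18.55
eef_pos: [517.1, 98.8, 274.8]
eef_rot: [-3.141, 0.0, 1.526]
wrist_force: [-0.5, 0.2, -0.4]
finger_gap: 0.4
finger_force: 0.0
```

```bash
python3 rd.py;  python3 - <<'E'
from h import *
for n in ["side","top"]:
    c=camera(n)
    for t in ["red_axle_mid","red_white_peg"]:
        for r in spot_point(t,c)[:1]: print(n,t,round(r["confidence"],2),w(r["point"],c).round(1))
E
```

```text
[ 1.8600e+01  5.1715e+02  9.9180e+01  2.7509e+02 -2.9000e-01 -1.0000e-01
 -3.7000e-01 -9.0000e-02  4.0000e-02  0.0000e+00  2.5000e-01]
side red_axle_mid 0.94 [520.4 187.5 147.8]
side red_white_peg 0.69 [512.7 100.2 164.4]
top red_axle_mid 0.63 [519.2 186.7 148.8]
```

Closed fingers had white in front of them: white is now at about 80° and black at about 19°. Next I push black to about 78°, then lift away.

Call:
send_rows([
  [[0,0,50],0,1],
  [[0,0,50],0,1],
  [[1,45,0],0,1],
  [[1,46,0],0,1],
  [[0,0,-29],0,1],
  [[0,0,-29],0,1],
  [[0,0,0],0,1],
])

```text
clock: 19.65
eef_pos: [518.3, 190.9, 314.1]
eef_rot: [-3.136, 0.002, 1.528]
wrist_force: [-0.4, 0.1, 0.8]
finger_gap: 0.3
finger_force: 0.0
```

Call:
send_rows([
  [[-0.3,-7.6,-1.6],0,1],
  [[-0.3,-7.6,-1.6],0,1],
  [[-0.3,-7.6,-1.6],0,1],
  [[-0.3,-7.6,-1.6],0,1],
  [[-0.3,-7.6,-1.6],0,1],
  [[-0.3,-6.8,-4.2],0,1],
  [[-0.3,-6.8,-4.2],0,1],
  [[-0.3,-6.7,-4.3],0,1],
  [[-0.3,-6.7,-4.3],0,1],
])

```text
clock: 20.55
eef_pos: [516.5, 125.2, 292.0]
eef_rot: [-3.142, 0.0, 1.527]
wrist_force: [0.6, 2.7, 0.9]
finger_gap: 0.3
finger_force: 1.1
```

Call:
send_rows([
  [[-0.3,-6.5,-4.2],0,1],
  [[-0.3,-6.5,-4.2],0,1],
  [[-0.3,-6.5,-4.3],0,1],
  [[0,-6.5,-4.3],0,1],
  [[0,0,0],0,1],
])

```text
clock: 21.05
eef_pos: [515.5, 98.9, 274.7]
eef_rot: [-3.141, 0.001, 1.527]
wrist_force: [-0.3, 0.1, 0.8]
finger_gap: 0.6
finger_force: 0.1
```

```bash
cat > sp.py <<'E'
from h import *
print(read_state()["clock"],np.round(read_state()["eef_pos"],1))
for n in ["side","top","wrist"]:
    c=camera(n)
    for t in ["red_axle_mid","red_white_peg"]:
        for r in spot_point(t,c)[:1]: print(n,t,round(r["confidence"],2),w(r["point"],c).round(1))
E
python3 rd.py; python3 sp.py
```

```text
[ 2.1100e+01  5.1554e+02  9.9200e+01  2.7507e+02 -3.6000e-01 -1.5000e-01
  5.5000e-01 -7.0000e-02  1.0000e-01 -1.0000e-02  5.9000e-01]
21.15 [515.6  99.5 275.4]
side red_axle_mid 0.74 [521.6 185.4 152.7]
side red_white_peg 0.65 [514.2 127.2  82.1]
top red_axle_mid 0.71 [520.5 186.9 145.4]
```

White is at about 139° and the drum is pressing up lightly. I'll lift away and let it roll.

Call:
send_rows([
  [[0,-5,45],0,1],
  [[0,-5,45],0,-0.2],
  [[0,0,0],0,-0.2],
  [[0,0,0],0,-0.2],
  [[0,0,0],0,-0.2],
  [[0,0,0],0,-0.2],
  [[0,0,0],0,-0.2],
  [[0,0,0],0,-0.2],
  [[0,0,0],0,-0.2],
  [[0,0,0],0,-0.2],
  [[0,0,0],0,-0.2],
  [[0,0,0],0,-0.2],
])

```text
clock: 22.8
eef_pos: [515.6, 89.8, 365.5]
eef_rot: [-3.142, 0.0, 1.527]
wrist_force: [-0.1, 0.3, 0.3]
finger_gap: 56.5
finger_force: 0.0
```

```bash
python3 sp.py
```

```text
22.8 [515.6  89.8 365.5]
side red_axle_mid 0.79 [521.2 188.3 147.8]
side red_white_peg 0.94 [517.2 101.3 131.1]
top red_axle_mid 0.95 [519.1 186.9 147.3]
wrist red_white_peg 0.76 [518.9 102.9 133. ]
```

Call:
send_rows([
  [[0,0,0],0,-0.2],
  [[0,0,0],0,-0.2],
  [[0,0,0],0,-0.2],
  [[0,0,0],0,-0.2],
  [[0,0,0],0,-0.2],
  [[0,0,0],0,-0.2],
])

```text
clock: 23.85
eef_pos: [515.6, 89.8, 365.5]
eef_rot: [3.142, -0.0, 1.527]
wrist_force: [-0.0, 0.3, -0.1]
finger_gap: 56.6
finger_force: 0.0
```

```bash
python3 look.py j
```

```text
23.85 [515.6  89.8 365.5] 56.61790689448483
wrist red_white_peg 0.95 [515.2 103.6 134.4]
side red_axle_mid 0.59 [521.8 186.7 149.6]
side red_white_peg 0.62 [512.  100.4 135. ]
top red_axle_mid 0.72 [519.2 185.5 147.9]
```

View pics/j.png

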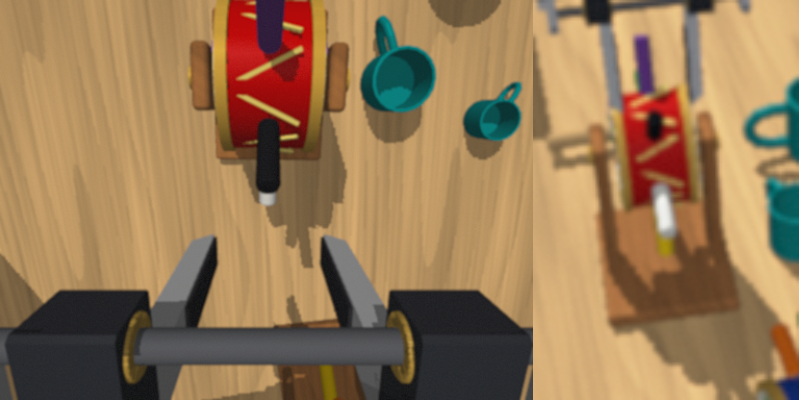

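The second rest has white at about 100.5° (black's tip is at scaled px (268,150)); the first was about 10°. The midpoint is white ≈ 55°, with stick half-angle ≈ 45° as described. I'll push black back to about -5° with closed fingers from its -y side.

Call:
send_rows([
  [[1,5,0],0,1],
  [[0,0,0],0,1],
  [[0,0,0],0,1],
  [[0,0,0],0,1],
  [[0,0,0],0,1],
  [[0,0,-23],0,1],
  [[0,0,-23],0,1],
  [[0,0,0],0,1],
])

```text
clock: 25.1
eef_pos: [516.0, 94.6, 317.0]
eef_rot: [-3.137, 0.001, 1.527]
wrist_force: [-0.2, -1.1, 0.6]
finger_gap: 0.5
finger_force: 0.0
```

Call:
send_rows([
  [[0.3,6.8,0],0,1],
  [[0.3,6.8,0],0,1],
  [[0.3,6.8,0],0,1],
  [[0.3,6.8,0],0,1],
  [[0.3,6.8,0],0,1],
  [[0.3,6.8,0],0,1],
  [[0.3,6.8,0],0,1],
  [[0.3,6.8,0],0,1],
  [[0.3,6.8,0],0,1],
  [[0.3,6.8,0],0,1],
  [[0.3,6.8,0],0,1],
  [[0,0,0],0,1],
])

```text
clock: 26.3
eef_pos: [519.9, 170.4, 319.4]
eef_rot: [-3.141, -0.0, 1.528]
wrist_force: [0.4, -0.2, -0.6]
finger_gap: 0.5
finger_force: 0.0
```

```bash
python3 rd.py; python3 sp.py
```

```text
[ 2.6350e+01  5.1986e+02  1.7001e+02  3.1935e+02  1.9000e-01 -2.0000e-02
 -4.8000e-01 -4.0000e-02  6.0000e-02  1.0000e-02  4.5000e-01]
26.4 [519.9 169.7 319.4]
side red_axle_mid 0.97 [517.6 184.2 151. ]
side red_white_peg 0.68 [516.1 111.2 193.6]
top red_white_peg 0.65 [511.9 115.1 192.2]
wrist red_white_peg 0.72 [518.6 115.7 192.3]
```

Call:
send_rows([
  [[0,3.5,0],0,1],
  [[0,3.5,0],0,1],
  [[0,0,0],0,1],
])

```text
clock: 27.15
eef_pos: [519.9, 177.0, 319.4]
eef_rot: [-3.142, -0.0, 1.528]
wrist_force: [0.2, 0.1, -0.1]
finger_gap: 0.4
finger_force: 0.0
```

```bash
python3 rd.py; python3 sp.py; python3 sp.py
```

```text
[ 2.7200e+01  5.1985e+02  1.7689e+02  3.1939e+02  1.1000e-01 -6.0000e-02
 -2.9000e-01 -7.0000e-02  9.0000e-02 -1.0000e-02  3.8000e-01]
27.25 [519.8 176.8 319.4]
side red_axle_mid 0.85 [518.7 185.9 150.3]
side red_white_peg 0.68 [514.7 114.4 198.8]
top red_axle_mid 0.89 [518.  188.9 148. ]
top red_white_peg 0.75 [513.6 116.7 194.5]
wrist red_white_peg 0.78 [517.  118.  198.5]
27.7 [519.9 176.5 319.4]
side red_axle_mid 0.49 [ 578.8 -221.2  149.9]
side red_white_peg 0.92 [516.5 112.4 198.2]
top red_axle_mid 0.95 [519.8 185.3 146.2]
top red_white_peg 0.6 [515.  117.7 199.5]
wrist red_white_peg 0.77 [518.3 119.4 199.2]
```

White is at about 55.5°, so the heavy side is down. Now I grip black, which points nearly straight up, without turning it.

Call:
send_rows([
  [[0,-3,0],0,-0.2],
  [[0,0,0],0,-0.2],
  [[0,0,0],0,-0.2],
  [[0,0,0],0,-0.2],
  [[0,0,0],0,-0.2],
  [[0,0,0],0,-0.2],
  [[0.7,10,-2],0,-0.2],
  [[0.7,10,-2],0,-0.2],
  [[0,0,0],0,-0.2],
], squeeze=40)

```text
clock: 29.05
eef_pos: [521.2, 195.0, 314.9]
eef_rot: [-3.141, 0.0, 1.529]
wrist_force: [-0.4, -0.9, 0.0]
finger_gap: 56.2
finger_force: 0.0
```

```bash
python3 look.py k
```

```text
29.05 [521.2 195.  314.9] 56.2489908822965
side red_axle_mid 0.97 [516.4 185.7 150.9]
side red_white_peg 0.63 [516.4 113.9 198.9]
top red_axle_mid 0.78 [515.5 188.4 152. ]
top red_white_peg 0.7 [510.6 120.3 195.4]
```

View pics/k.png

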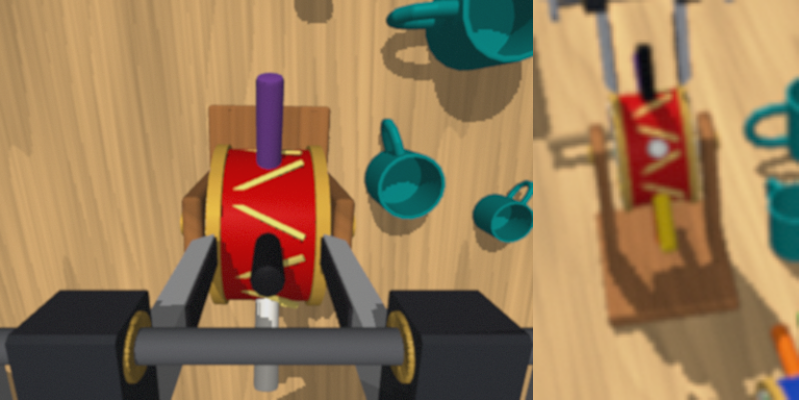

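Black is between the fingers with its tip at scaled px (267,283), and purple's tip is at (270,80). A quick angle check, then I close.

```bash
python3 - <<'E'
from h import *
from scipy.optimize import least_squares
c=dict(np.load("cam_wrist.npz"))
R=cv2.Rodrigues(np.array([0,0,-.045]))[0]
tip=lambda x,y,t,r=109: R@np.array([0,-r*np.sin(t),150+r*np.cos(t)])+[x,y,0]
obs={-1:(267,281),-2:(270,81),0:(266,384)}
def f(p): return np.hstack([px(tip(p[0],p[1],p[2]+i*np.pi/3),c)-np.array(q)/1.041 for i,q in obs.items()])
r=least_squares(f,[519,187,.96]);print(r.x,np.degrees(r.x[2]),r.fun.round(1),tip(r.x[0],r.x[1],r.x[2]-np.pi/3,86))
E
```

```text
[520.64747581 187.22501463   0.96324489] 55.18986674227984 [ 0.4  1.6 -1.9 -3.7  1.6  3.1] [520.97188159 194.42916519 235.69711183]
```

Call:
send_rows([
  [[0,0,0],0,1],
  [[0,0,0],0,1],
  [[0,0,0],0,1],
  [[0,0,0],0,1],
  [[0,0,0],0,1],
  [[0,0,0],0,1],
  [[0,0,0],0,1],
  [[0,0,0],0,1],
])

```text
clock: 30.3
eef_pos: [520.8, 193.6, 315.4]
eef_rot: [-3.14, 0.0, 1.528]
wrist_force: [-5.7, 0.2, 2.0]
finger_gap: 15.2
finger_force: 40.0
```

```bash
python3 rd.py; python3 sp.py; python3 sp.py
```

```text
[ 3.0350e+01  5.2080e+02  1.9364e+02  3.1543e+02 -5.6200e+00 -2.8000e-01
  2.3200e+00 -1.0000e-01  1.1000e+00  1.0000e-02  1.5220e+01]
30.4 [520.8 193.6 315.4]
side red_axle_mid 0.89 [522.6 183.1 149.8]
side red_white_peg 0.89 [517.3 116.4 198.3]
top red_white_peg 0.64 [510.3 117.8 196.7]
wrist red_white_peg 0.7 [517.2 183.  151.1]
30.85 [520.8 193.7 315.4]
side red_axle_mid 0.79 [515.5 183.5 150.5]
side red_white_peg 0.71 [514.4 113.  200.5]
top red_axle_mid 0.73 [518.7 186.  148.6]
top red_white_peg 0.95 [510.4 118.  197.3]
wrist red_axle_mid 0.47 [662.1 188.1  29. ]
```

Black is held at 40 N, white reads about 55°, the forces are small, and the cup is unmoved. Handing in.

```bash
python3 -c "from cell import *;print(sign_off())"
```

```text
the job is handed in; nothing more can be done
None
```

I handed the job in at about 31 s with the red drum's heavy side (about 125° round from the white peg) turned straight down, the drum at rest and its black peg gripped at 40 N. I found down as the midpoint of the two spots where the drum came to rest, because the force readings at the peg were unclear, and I estimate it is within a few degrees. My first and third grips slipped off, so much of the turning was done by pushing the pegs with closed fingers. The blue drum, cup, piggy bank, hammer and wand were not touched.

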